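# Hold a brake actuator drawn out to the gauge

### The job

Pick up the steel pull link by its grip, lower its ring over the pin on the spring-return brake actuator's crosshead, then draw the crosshead out slowly (a few centimetres a second) with the link until its pointer is level with the gauge blade. Finish while still gripping the link and holding the crosshead at the gauge against its spring: let nothing go, never let the crosshead snap back, and do not push the crosshead with the gripper itself. Leave the tin, the socket and the spanner where they are.

Things in the scene. Friction and masses are not known exactly. Their poses are not given: they have to be found in the camera images.
- rig: Bench rig fixed to the table: dark steel base plate 305 x 90 x 12 mm (from 120 mm on its -x side to 185 mm on its +x side of its origin), a round dark actuator body 54 mm in diameter on the +x half (top 75 mm above the table), two guide rods and a 45 mm high grey end block (from x = -106 to -118 mm) on the -x half. Origin: on the table under the crosshead's pin when the crosshead is home. The crosshead is drawn along the rig's own -x axis.
- crosshead (a joint): Travel of the crosshead out along the rig's -x, in m: 0 = home (where it starts), end stop at 0.085. A spring pulls it home: about 4.2 N at home, 70 N/m more as it comes out (about 9.5 N at 75 mm), a little drag, never stays out by itself. The crosshead is an aluminium block 46 mm (x) x 78 mm (y), its flat top 60 mm above the table, with an upright steel pin in the middle and a small flat pointer, 4 mm thick, on its -y side.
- pin_foot (a point): Foot of the upright pin, in the middle of the crosshead's top, 60 mm above the table; axes as the rig's, it moves with the crosshead. The pin is 10 mm in diameter with a 14 mm conical-topped head from 26 to 35 mm above this point.
- pointer (a point): Outer end of the crosshead's pointer, on the pointer's centre line, 57 mm above the table, 52 mm to the rig's -y side of the pin; moves with the crosshead; axes as the rig's.
- gauge_edge (a point): Top of the gauge blade's edge nearest the crosshead, on the centre line of the blade's 4 mm thickness, 60 mm above the table; axes as the rig's. The blade is a thin upright steel plate (4 mm thick, 40 mm long across the rig) on a foot beside the base plate, fixed; it stands 45 to 78 mm out from home. Pointer and blade are level when they have the same position along the rig's x axis.
- link: Loose steel pull link lying flat on the table, about 180 g, 176 mm long along its own x axis. The grip is a dumb-bell: a bar 18 mm wide (y), 18 mm high, 2 to 20 mm above the underside, 52 mm long between two shoulders 30 mm wide, 22 mm high and 8 mm thick (x = -34 to -26 and 26 to 34 mm). A 7 mm stem runs along +x to the ring. Origin: centre of the grip's underside. Centre of mass about 18 mm from it towards the ring.
- ring (a point): Centre of the link's ring, 120 mm along the link's +x from its origin and 3.5 mm above the underside. Ring bar 7 mm thick, opening 31 mm, outer diameter 45 mm.
- tin: Bystander: grey round tin, 66 mm in diameter, 100 mm tall, origin centre of its underside.
- socket: Bystander: steel socket (tube) 32 mm in diameter, 60 mm tall, origin centre of its underside.
- spanner: Bystander: spanner 200 mm long lying flat, along its own x axis.
Things that resemble listed ones, but are neither listed nor needed, are in the scene too. There is more than one size of the link; the job needs the middle-sized.

How it is judged (in metres and radians):
On the way, in this order (a step that is already met when the one before it is completed fails the run):
1. the link, held in the gripper, has its ring over the pin while the crosshead is still home (within 10 mm) (horizontal distance between ring and pin_foot below 0.016 m and z of ring in the frame of pin_foot between -0.005 and 0.028 m and contact force between the fingers and link above 1 N and value of joint crosshead below 0.01 m), for 0.2 s.
2. the crosshead is drawn out by the link until the pointer is level with the gauge blade (within 5 mm) (horizontal distance between ring and pin_foot below 0.016 m and z of ring in the frame of pin_foot between -0.005 and 0.028 m and contact force between the fingers and link above 1 N and x of pointer in the frame of gauge_edge between -0.005 and 0.005 m), for 0.2 s.
At the end, for the whole second after the job is handed in: Pointer within 5 mm of the gauge blade along the rig's x, at rest (under 10 mm/s); ring round the pin (centres within 16 mm, at the pin's height) pulling on it with over 3 N; fingers still grip the link; the robot itself not touching the crosshead (under 1 N) (all of step 2 and contact force between link and crosshead above 3 N and velocity of joint crosshead between -0.01 and 0.01 m/s and contact force between each of the arm, the fingers and crosshead below 1 N); the arm keeps its last pose, push and grip.
It fails at once if the tin, the socket or the spanner is knocked away (moved more than 30 mm) (distance of any of tin, socket, spanner from where it was at the start of the episode above 0.03 m).
It fails at once if the crosshead snaps back (faster than 0.15 m/s towards home) (velocity of joint crosshead below -0.15 m/s).
It fails at once if the crosshead is yanked out (faster than 0.20 m/s) (velocity of joint crosshead above 0.2 m/s).
It fails at once if the robot itself pushes on the crosshead or its pin (more than 3 N) instead of using the link (contact force between any of the arm, the fingers and crosshead above 3 N).
It also fails if it takes over 48 s, if anything falls off the work surface, if the arm or the gripper's body presses on something with over 40 N, if the wrist force passes 120 N, or if a joint passes its speed limit or range.

### The arm

A 6-joint arm with a two-finger parallel gripper is mounted at the origin on the work surface. World frame = base frame: x ahead of the robot, y to its left, z up, the work surface at z = 0. Lengths are in mm, angles in rad, forces in N, time in s.
With the tool pointing down it reaches from about 325 to 775 mm from the base axis. Payload 5.5 kg.
Tool frame: the origin (TCP) lies between the finger pads; the fingertips stand 8 mm ahead of it and the grasp point (between the pads) lies 11 mm behind it; z points along the fingers, y is the line along which they close (so a half turn about z gives the same grasp; the last joint's range is limited). The gripper opens to 85 mm and grips with 20 to 120 N. Pads are 22 mm wide; open, the fingers measure 114 mm over their backs; the gripper's body (76 mm by 85 mm) begins 54 mm behind the grasp point. The pads swing forward as they close: fully open they stand 13 mm farther back than shut.
Start: joints at [-1.209, 0.091, 1.231, -0, 1.82, -0.057], TCP at [244, -548.161, 239.275] pointing down, gripper open.
Joint ranges: [-2.87, 2.87], [-0.86, 2.18], [0.17, 2.46], [-1.51, 4.65], [0.06, 2.69], [-2.65, 2.65]. Speed limits (rad/s): [2.57, 2.57, 3.01, 3.14, 3.14, 3.14].

### API

Orientations are given as [roll, pitch, yaw] about the fixed x, y, z axes, in that order (R = Rz(yaw) Ry(pitch) Rx(roll)).
In Python, from station import robot gives the robot as it stands.
- The arm moves only by the tool arm_command, never from a script. Its argument "deltas" is a list of rows, each an object with "rotation": the turn, a rotation vector about the world's x, y, z in rad, a list of three; "dp": the shift along the world's x, y, z in m, a list of three; "fingers": the opening in per cent of the stroke, from 0 (shut) to 100 (fully open). A call has 1 to 12 rows; each row shifts and turns the commanded pose from where the row before left it; what a row does not reach is not made up. A row lasts 1/10 s, in which the tool goes at most 50 mm and 8.59 degrees, less where a joint would pass 70% of its speed; a pose out of reach is approached as far as the arm can. A call is refused whole if a number of a shift passes 0.05 or a number of a turn 0.15, either way. A call with a gripper value outside its range is refused whole. The fingers move at their own pace and stop on an object; "newtons" is the grip in N (left out, the last holds). Time passes only in rows, so rows that do not move let the fingers close. It gives the time, the measured TCP pose, the force, the opening and the grip force at its end, in the units of the state.
- robot.state(): the state, without advancing time (a new reading comes with each control period).
- robot.get_image(name): name is "scene" or "top" or "wrist"; returns (picture, depth): 480x640x3 uint8, red, green, blue; 480x640 float32, mm along the optical axis (not along the pixel's ray), 0 where there is no reading.
- robot.camera_info(name): a dict with "intrinsics" (3x3 intrinsics, pixels), "k1" (the pictures are not rectified: a ray, as slopes to the right and down, at radius r is drawn at 1 + k1 r^2 times it, then the intrinsics apply), "rvec" (rotation vector, rad) and "tvec" (3), from world to camera coordinates, as OpenCV has them. Camera axes: x right, y down, z forward; pixel columns grow to the right and rows downward; lengths in mm; the calibration is good to about 2 mm. A picture is of the moment at which its call begins: read the wrist's pose just before it. camera_info takes no time and is no camera call; for the wrist camera it gives the pose at the moment of the call.
- robot.hand_in(): hands the job in; it is judged then, once.
The state is a dict: "clock": time; "qpos": joint angles; "joint_velocities": joint speeds; "tau": joint torques, N m; "tool_pos": TCP position; "tool_rot": TCP orientation; "contact_force": force on the tool from outside, world axes, zero at the start; "wrist_torque": the same for the moment, N m; "grip_width": opening from 0.0 (shut) to 1.0 (fully open); "gripper_force": force on a finger pad.
Only numpy, scipy, OpenCV 4.12 (cv2) and the standard library are available. Lean on these libraries where they do the work, as an engineer would, in place of code of your own. Each camera call takes 0.05 s, during which the arm holds its last target. There are 200 camera calls.

## Working session

There is one attempt and no reset: what is moved stays moved. The work goes in short steps, Python scripts to look and compute and a tool call to move; the robot and the scene stay as the last step left them, time stands still between calls to the robot, and variables do not carry over. Pictures are saved under pics/ and viewed, at most 10 in all, crops included, and the job is handed in when it is done.

Besides the shell and the picture viewer there is one more tool, called after "Emit:" as name([rows], argument=value, ...), one row to a line, values as JSON. arm_command: Moves the arm, as the interface text tells. Its arguments: {"type":"object","properties":{"deltas":{"type":"array","items":{"type":"object","properties":{"rotation":{"type":"array","items":{"type":"number"}},"dp":{"type":"array","items":{"type":"number"}},"fingers":{"type":"number"}}}},"newtons":{"type":"number"}},"required":["deltas"]}

```bash
ls; mkdir -p pics; cat > h.py <<'E'
import numpy as np, cv2
from station import robot
def cam(n):
    c=robot.camera_info(n); return np.array(c["intrinsics"],float),float(c["k1"]),cv2.Rodrigues(np.array(c["rvec"],float))[0],np.array(c["tvec"],float).ravel()
def ray(c,uv):
    K,k1,R,t=c; uv=np.atleast_2d(np.array(uv,float))
    p=cv2.undistortPoints(uv[:,None],K,np.array([k1,0,0,0,0.]))[:,0]
    return -R.T@t, np.c_[p,np.ones(len(p))]@R
def onz(c,uv,z):
    o,d=ray(c,uv); return o+d*((z-o[2])/d[:,2])[:,None]
def cloud(c,dep):
    v,u=np.mgrid[:480,:640]; o,d=ray(c,np.c_[u.ravel(),v.ravel()])
    return (o+d*dep.reshape(-1,1)).reshape(480,640,3)
def shot(n,tag):
    c=cam(n); p,d=robot.get_image(n); cv2.imwrite(f'pics/{tag}.png',p[:,:,::-1]); np.savez(f'pics/{tag}.npz',p=p,d=d,K=c[0],k=c[1],R=c[2],t=c[3]); return c,p,d
def load(tag):
    z=np.load(f'pics/{tag}.npz'); return (z['K'],float(z['k']),z['R'],z['t']),z['p'],z['d']
E
python3 - <<'E'
from h import *
print(robot.state())
for n in("top","scene"):
    c,p,d=shot(n,n+'0'); print(n,-c[2].T@c[3],c[1],(d==0).mean())
E
```

```text
pics
{'clock': 0.0, 'qpos': array([-1.20868323e+00,  9.18957829e-02,  1.23191691e+00,  2.88946287e-05,
        1.81977945e+00, -5.66873847e-02]), 'joint_velocities': array([-1.34594267e-03, -1.17742572e-03, -3.47017336e-05, -4.74362690e-05,
        1.49406294e-04,  1.27232477e-03]), 'tau': array([-3.03607812e-03, -4.58734524e+01, -4.18030715e+01, -1.87016876e-04,
        1.16504656e-02,  1.76102606e-05]), 'tool_pos': array([ 243.91839948, -547.8912101 ,  238.11121462]), 'tool_rot': array([-3.13959796e+00, -1.41258230e-04,  4.18807437e-01]), 'contact_force': array([-0.00905976,  1.01914323, -0.08477636]), 'wrist_torque': array([-0.04056997,  0.0252477 ,  0.01187546]), 'gripper_force': 0.0, 'grip_width': 1.000421549977975}
top [ 493.7696562   -97.87114506 1032.23891756] -0.0485235047254914 0.0039453125
scene [888.13844112 177.3792114  719.7744341 ] -0.093897353257327 0.004202473958333334
```

View pics/top0.png

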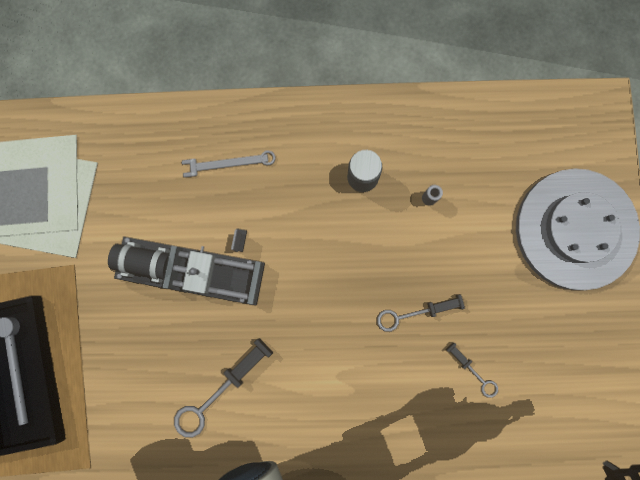

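View pics/scene0.png

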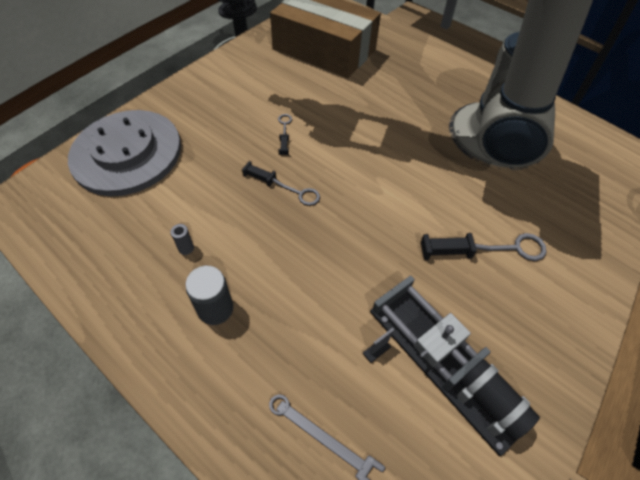

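The top view shows three links: ring (190,421)/grip (248,362), ring (388,320)/grip (446,306), ring (489,388)/grip (459,356). The one at (388,320) looks middle-sized. The rig's pin is near (195,270) and the gauge blade at (238,240).

```bash
python3 - <<'E'
from h import *
c,p,d=load('top0')
np.set_printoptions(precision=1,suppress=True)
for nm,a,b in (("big",(190,421),(268,342)),("mid",(388,320),(463,300)),("small",(489,388),(449,345))):
    q=onz(c,[a,b],8); print(nm,q.tolist(),np.linalg.norm(q[0]-q[1]))
P=cloud(c,d); 
for n,uv in dict(tin=(365,160),socket=(433,192),pin=(194,270),cross=(205,262),body=(140,258),block=(258,285),gauge=(238,236),gaugefoot=(235,248),plate=(235,275)).items(): print(n,P[uv[1],uv[0]])
print(onz(c,[(186,165),(268,157),(0,470),(639,470),(320,240)],0))
cr=[cv2.resize(p[y:y+80,x:x+107],None,fx=3.7,fy=3.7,interpolation=cv2.INTER_CUBIC) for x,y in((372,275),(145,220))]
cr[1]=cv2.resize(p[220:330,100:275],(630,396),interpolation=cv2.INTER_CUBIC)
cr[0]=cv2.resize(cr[0],(280,396*1))if 0 else cr[0]
# middle crop 372..479 x 275..355
o=np.zeros((600,800,3),np.uint8); o[:296,:395]=cr[0][:296,:395]; o[300:600,:478]=cv2.resize(p[220:330,100:275],(478,300),interpolation=cv2.INTER_CUBIC)
c2,p2,d2=load('scene0')
o[300:600,480:800]=cv2.resize(p2[270:420,360:520],(320,300),interpolation=cv2.INTER_CUBIC)
o[:296,400:795]=cv2.resize(p2[140:220,225:332],(395,296),interpolation=cv2.INTER_CUBIC)
cv2.imwrite('pics/crop.png',o[:,:,::-1])
E
```

```text
big [[249.0161873671699, 197.64815532613528, 8.0], [404.01624924996736, 37.31170968990226, 8.0]] 223.00850876801033
mid [[442.97282088660126, -206.32425031579584, 8.0], [479.34623075010046, -359.29969370574764, 8.0]] 157.2402977148366
small [[303.5319872359388, -402.75700445485955, 8.0], [390.266312351107, -326.81582457346235, 8.0]] 115.28185440459579
tin [ 750.2 -164.5   97.9]
socket [ 700.8 -307.1   18.1]
pin [548.4 164.8  94.9]
cross [565.6 152.6  60.4]
body [575.8 279.1  70.7]
block [519.5  55.3  15. ]
gauge [618.6  92.   34.2]
gaugefoot [594.   97.6  37.4]
plate [541.1 103.3  10. ]
[[ 778.7  210.     0. ]
 [ 790.1   33.7    0. ]
 [ 146.5  603.7    0. ]
 [ 131.  -699.5    0. ]
 [ 609.9  -72.6    0. ]]
```

View pics/crop.png

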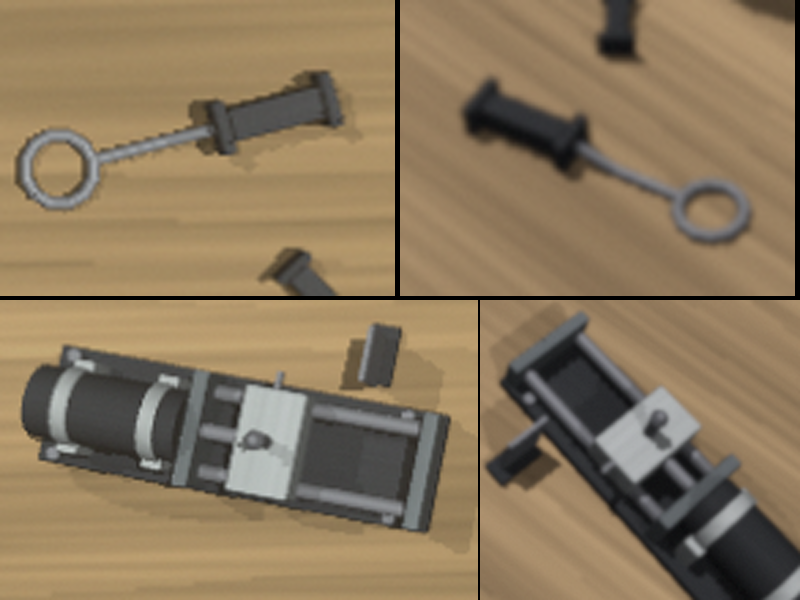

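The crop confirms it: the middle link, ring (388,320) to grip end (463,300), measures about 157 mm, against an expected 154 mm. The big one measures 223 mm and the small one 115 mm, so neither fits. Next I measure the rig and link precisely.

```bash
cat > rig.py <<'E'
from h import *
np.set_printoptions(precision=2,suppress=True)
def run(tag):
    c,p,d=load(tag); P=cloud(c,d); g=p.astype(int)
    near=(abs(P[...,0]-560)<90)&(abs(P[...,1]-150)<170)
    sat=g.max(2)-g.min(2)
    m=near&(abs(P[...,2]-60)<5)&(g.min(2)>125)&(sat<25)   # crosshead top
    m=cv2.morphologyEx(m.astype(np.uint8),cv2.MORPH_OPEN,np.ones((3,3)))
    n,l,s,_=cv2.connectedComponentsWithStats(m); k=1+s[1:,4].argmax()
    v,u=np.where(l==k); q=onz(c,np.c_[u,v],60)[:,:2]
    r=cv2.minAreaRect(q.astype(np.float32)); print(tag,'crosshead',r,len(q))
    m=near&(abs(P[...,2]-93)<7); v,u=np.where(m); q=P[m]
    w=q[(abs(q[:,:2]-r[0])<40).all(1)]; print(' head n',len(w),w.mean(0) if len(w) else '')
    m=near&(P[...,2]>8)&(P[...,2]<85); 
    return c,p,P
for t in('top0','scene0'):
    c,p,P=run(t)
    g=p.astype(int); sat=g.max(2)-g.min(2)
    m=(abs(P[...,0]-460)<70)&(abs(P[...,1]+285)<110)&(sat<25)
    m=cv2.morphologyEx(m.astype(np.uint8),cv2.MORPH_CLOSE,np.ones((3,3)))
    n,l,s,ce=cv2.connectedComponentsWithStats(m); print(s.tolist())
    m=(abs(P[...,0]-615)<40)&(abs(P[...,1]-85)<40)&(P[...,2]>52)&(P[...,2]<66)
    print('blade?',m.sum(),P[m][:30:3])
E
python3 rig.py
```

```text
top0 crosshead ((547.388427734375, 168.4423370361328), (44.6005973815918, 76.89593505859375), 78.47874450683594) 793
 head n 39 [547.17 167.81  92.12]
[[0, 0, 640, 480, 306492], [377, 295, 88, 36, 694], [450, 343, 6, 3, 14]]
blade? 60 [[629.97  93.8   55.92]
 [626.92  90.4   63.2 ]
 [625.65  93.34  58.39]
 [623.39  92.95  60.38]
 [621.41  92.97  60.35]
 [619.37  92.9   60.77]
 [617.44  92.99  60.33]
 [616.04  93.91  55.71]
 [613.45  94.86  61.  ]
 [611.45  94.83  61.18]]
scene0 crosshead ((549.9069213867188, 171.86729431152344), (44.83928680419922, 77.22773742675781), 78.70694732666016) 1072
 head n 69 [551.   171.97  91.18]
[[0, 0, 640, 480, 306468], [279, 148, 6, 8, 33], [242, 162, 78, 44, 699]]
blade? 82 [[593.36 100.19  59.32]
 [594.56 101.14  58.91]
 [599.09  98.53  58.96]
 [597.14 102.44  61.63]
 [601.44  99.79  61.21]
 [597.26 103.11  58.79]
 [602.98  99.35  59.21]
 [598.8  102.68  56.8 ]
 [604.94  99.03  58.18]
 [600.03 102.16  54.05]]
```

```bash
python3 - <<'E'
from h import *
np.set_printoptions(precision=2,suppress=True)
a=np.radians(78.6); ex=np.array([np.cos(a),np.sin(a)]); ey=np.array([-ex[1],ex[0]])
for t,o in(('top0',(547.4,168.4)),('scene0',(549.9,171.9))):
    c,p,d=load(t); P=cloud(c,d)
    m=(abs(P[...,0]-615)<40)&(abs(P[...,1]-85)<40)&(P[...,2]>54)&(P[...,2]<66)
    v,u=np.where(m); q=onz(c,np.c_[u,v],60)[:,:2]-o; X,Y=q@ex,q@ey
    print(t,'blade x',X.mean(),np.percentile(X,[5,25,50,75,95]),'y',np.percentile(Y,[2,98]))
    # link: ring and grip
    g=p.astype(int); sat=g.max(2)-g.min(2)
    m=((abs(P[...,0]-460)<70)&(abs(P[...,1]+285)<110)&(sat<25)).astype(np.uint8)
    n,l,s,_=cv2.connectedComponentsWithStats(m); v,u=np.where(l==1+s[1:,4].argmax())
    br=g[v,u].max(1); Q=onz(c,np.c_[u,v],3.5)[:,:2]
    ring=Q[(np.linalg.norm(Q-(443,-206),axis=1)<30)]
    (rc,rr)=cv2.minEnclosingCircle(ring[np.linalg.norm(ring-ring.mean(0),axis=1)<24].astype(np.float32))
    Q2=onz(c,np.c_[u,v],20)[:,:2]; G=Q2[np.linalg.norm(Q2-rc,axis=1)>88]
    r=cv2.minAreaRect(G.astype(np.float32)); print('ring',rc,rr,'grip',r, 'ang',np.degrees(np.arctan2(rc[1]-r[0][1],rc[0]-r[0][0])),np.hypot(rc[1]-r[0][1],rc[0]-r[0][0]))
E
```

```text
top0 blade x -58.743185422061224 [-60.95 -59.95 -58.75 -57.59 -56.49] y [-95.3  -57.33]
ring (442.8795166015625, -207.09808349609375) 23.44794273376465 grip ((470.4029541015625, -323.4552917480469), (28.904926300048828, 65.24295043945312), 13.312064170837402) ang 103.30828168739679 119.56813757855726
scene0 blade x -59.676905694977805 [-61.89 -60.84 -59.64 -58.44 -57.58] y [-94.63 -56.33]
ring (444.6840515136719, -204.12538146972656) 23.54969596862793 grip ((478.0771789550781, -318.5537109375), (39.08079147338867, 64.12911987304688), 15.860751152038574) ang 106.26860195575647 119.2012732528613
```

Emit:
arm_command([
  {"dp": [0.0227, 0.0226, -0.013], "rotation": [0, 0, 0.1384], "fingers": 100},
  {"dp": [0.0227, 0.0226, -0.013], "rotation": [0, 0, 0.1384], "fingers": 100},
  {"dp": [0.0227, 0.0226, -0.013], "rotation": [0, 0, 0.1384], "fingers": 100},
  {"dp": [0.0227, 0.0226, -0.013], "rotation": [0, 0, 0.1384], "fingers": 100},
  {"dp": [0.0227, 0.0226, -0.013], "rotation": [0, 0, 0.1384], "fingers": 100},
  {"dp": [0.0227, 0.0226, -0.013], "rotation": [0, 0, 0.1384], "fingers": 100},
  {"dp": [0.0227, 0.0226, -0.013], "rotation": [0, 0, 0.1384], "fingers": 100},
  {"dp": [0.0227, 0.0226, -0.013], "rotation": [0, 0, 0.1384], "fingers": 100},
  {"dp": [0.0227, 0.0226, -0.013], "rotation": [0, 0, 0.1384], "fingers": 100},
  {"dp": [0.0227, 0.0226, -0.013], "rotation": [0, 0, 0.1384], "fingers": 100},
  {"dp": [0, 0, 0], "rotation": [0, 0, 0], "fingers": 100},
  {"dp": [0, 0, 0], "rotation": [0, 0, 0], "fingers": 100},
])

```text
clock: 1.3
tool_pos: [470.9, -321.5, 108.4]
tool_rot: [-3.14, -0.001, 1.803]
contact_force: [0.8, -0.5, 0.8]
grip_width: 1.001
gripper_force: 0.0
```

```bash
python3 - <<'E'
from h import *
c,p,d=shot('wrist','w1'); print(-c[2].T@c[3])
E
```

```text
[ 457.94507974 -257.73284305  244.95135497]
```

View pics/w1.png

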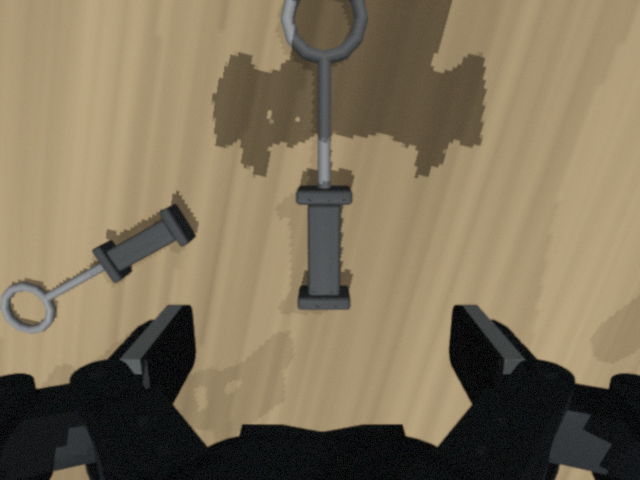

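The wrist view shows the middle link's bar at columns 308–341, rows 203–288. It is upright in the image and centred between the fingertips (columns 193 and 450).

```bash
python3 - <<'E'
from h import *
c,p,d=load('w1'); np.set_printoptions(precision=1,suppress=True)
print(onz(c,[(324,195),(324,297),(324,185),(324,308)],21), onz(c,[(325,18)],3.5))
E
```

```text
[[ 466.2 -290.8   21. ]
 [ 479.6 -347.    21. ]
 [ 465.  -285.6   21. ]
 [ 481.2 -353.5   21. ]] [[ 446.  -203.4    3.5]]
```

Emit:
arm_command([
  {"dp": [0.002, 0.002, -0.02], "fingers": 100},
  {"dp": [0, 0, -0.03], "fingers": 100},
  {"dp": [0, 0, -0.02], "fingers": 90},
  {"dp": [0, 0, -0.015], "fingers": 80},
  {"dp": [0, 0, -0.01], "fingers": 70},
  {"dp": [0, 0, -0.004], "fingers": 60},
  {"dp": [0, 0, 0], "fingers": 50},
  {"dp": [0, 0, 0], "fingers": 40},
], newtons=60)

```text
schema error: expected keys rotation, dp, fingers
```

Emit:
arm_command([
  {"dp": [0, 0, 0], "fingers": 20},
  {"dp": [0, 0, 0], "fingers": 0},
  {"dp": [0, 0, 0], "fingers": 0},
  {"dp": [0, 0, 0], "fingers": 0},
  {"dp": [0, 0, 0], "fingers": 0},
  {"dp": [0, 0, 0], "fingers": 0},
])

```text
schema error: expected keys rotation, dp, fingers
```

Emit:
arm_command([
  {"dp": [0.002, 0.002, -0.02], "rotation": [0, 0, 0], "fingers": 100},
  {"dp": [0, 0, -0.03], "rotation": [0, 0, 0], "fingers": 100},
  {"dp": [0, 0, -0.02], "rotation": [0, 0, 0], "fingers": 90},
  {"dp": [0, 0, -0.015], "rotation": [0, 0, 0], "fingers": 80},
  {"dp": [0, 0, -0.01], "rotation": [0, 0, 0], "fingers": 70},
  {"dp": [0, 0, -0.004], "rotation": [0, 0, 0], "fingers": 60},
  {"dp": [0, 0, 0], "rotation": [0, 0, 0], "fingers": 50},
  {"dp": [0, 0, 0], "rotation": [0, 0, 0], "fingers": 40},
], newtons=60)

```text
clock: 2.15
tool_pos: [473.5, -320.7, 11.5]
tool_rot: [3.14, 0.001, 1.803]
contact_force: [-0.4, -0.6, 0.3]
grip_width: 0.401
gripper_force: 0.0
```

Emit:
arm_command([
  {"dp": [0, 0, 0], "rotation": [0, 0, 0], "fingers": 20},
  {"dp": [0, 0, 0], "rotation": [0, 0, 0], "fingers": 0},
  {"dp": [0, 0, 0], "rotation": [0, 0, 0], "fingers": 0},
  {"dp": [0, 0, 0], "rotation": [0, 0, 0], "fingers": 0},
  {"dp": [0, 0, 0], "rotation": [0, 0, 0], "fingers": 0},
  {"dp": [0, 0, 0], "rotation": [0, 0, 0], "fingers": 0},
])

```text
clock: 2.75
tool_pos: [473.7, -320.7, 11.7]
tool_rot: [3.14, 0.002, 1.803]
contact_force: [-0.5, 0.4, 6.6]
grip_width: 0.192
gripper_force: 60.9
```

Emit:
arm_command([
  {"dp": [0, 0, 0.005], "rotation": [0, 0, 0], "fingers": 0},
  {"dp": [0, 0, 0.01], "rotation": [0, 0, 0], "fingers": 0},
  {"dp": [0, 0, 0.02], "rotation": [0, 0, 0], "fingers": 0},
  {"dp": [0, 0, 0.025], "rotation": [0, 0, 0], "fingers": 0},
  {"dp": [0, 0, 0.025], "rotation": [0, 0, 0], "fingers": 0},
  {"dp": [0, 0, 0.02], "rotation": [0, 0, 0], "fingers": 0},
  {"dp": [0, 0, 0.015], "rotation": [0, 0, 0], "fingers": 0},
  {"dp": [0, 0, 0.005], "rotation": [0, 0, 0], "fingers": 0},
  {"dp": [0, 0, 0], "rotation": [0, 0, 0], "fingers": 0},
  {"dp": [0, 0, 0], "rotation": [0, 0, 0], "fingers": 0},
])

```text
clock: 3.75
tool_pos: [472.6, -319.8, 133.9]
tool_rot: [-3.14, -0.002, 1.803]
contact_force: [0.0, 0.3, -2.8]
grip_width: 0.195
gripper_force: 60.0
```

```bash
cat > ring.py <<'E'
from h import *
import sys
np.set_printoptions(precision=1,suppress=True)
s=robot.state(); c,p,d=shot('wrist',sys.argv[1]); P=cloud(c,d)
T=s['tool_pos']; a=s['tool_rot'][2]; e=np.array([np.cos(a),np.sin(a)])
L=(P[...,:2]-T[:2])@np.stack([e,[-e[1],e[0]]],1); z=P[...,2]-T[2]
m=(L[...,0]>92)&(L[...,0]<150)&(abs(L[...,1])<40)&(abs(z)<35)&(d>0)
print(T,s['tool_rot'],s['gripper_force'],m.sum())
q=np.c_[L[m],z[m]]; print('ring local x range',q[:,0].min(),q[:,0].max(),'y',np.percentile(q[:,1],[1,99]),'z med',np.median(q[:,2]))
A=np.c_[q[:,:2],np.ones(len(q))]; print('plane',np.linalg.lstsq(A,q[:,2],rcond=None)[0])
E
python3 ring.py w2
```

```text
[ 472.6 -319.8  133.9] [-3.1 -0.   1.8] 59.97344791889191 1596
ring local x range 92.01473781656867 103.25098337398735 y [-13.1  11. ] z med -3.4392414359684835
plane [-0.   0.  -2.4]
```

View pics/w2.png

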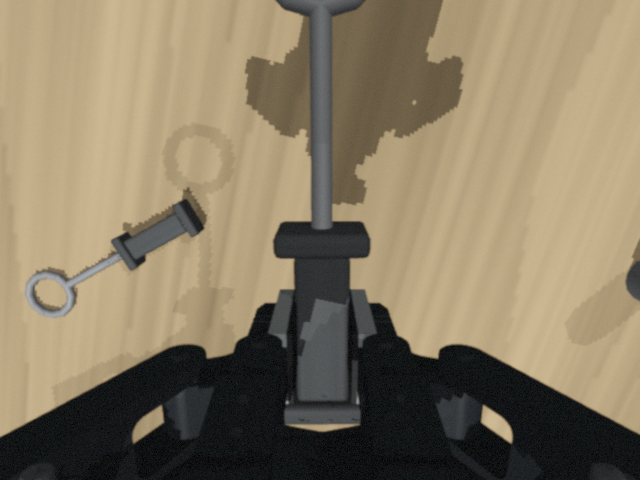

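The link is gripped level: the ring is at the top edge (320,0) and the bar sits between the pads near (322,340). Next, carry it to above the pin.

Emit:
arm_command([
  {"dp": [0.0021, 0.015, 0], "rotation": [0, 0, -0.0392], "fingers": 0},
  {"dp": [0.0042, 0.03, 0], "rotation": [0, 0, -0.0392], "fingers": 0},
  {"dp": [0.005, 0.036, 0], "rotation": [0, 0, -0.0392], "fingers": 0},
  {"dp": [0.005, 0.036, 0], "rotation": [0, 0, -0.0392], "fingers": 0},
  {"dp": [0.005, 0.036, 0], "rotation": [0, 0, -0.0392], "fingers": 0},
  {"dp": [0.005, 0.036, 0], "rotation": [0, 0, -0.0392], "fingers": 0},
  {"dp": [0.005, 0.036, 0], "rotation": [0, 0, -0.0392], "fingers": 0},
  {"dp": [0.005, 0.036, 0], "rotation": [0, 0, -0.0392], "fingers": 0},
  {"dp": [0.005, 0.036, 0], "rotation": [0, 0, -0.0392], "fingers": 0},
  {"dp": [0.0042, 0.03, 0], "rotation": [0, 0, -0.0392], "fingers": 0},
  {"dp": [0.0035, 0.025, 0], "rotation": [0, 0, -0.0392], "fingers": 0},
  {"dp": [0.0028, 0.02, 0], "rotation": [0, 0, 0], "fingers": 0},
])

```text
clock: 5.0
tool_pos: [524.2, 53.5, 133.8]
tool_rot: [-3.139, 0.0, 1.372]
contact_force: [-0.8, -0.6, -1.6]
grip_width: 0.193
gripper_force: 60.0
```

Emit:
arm_command([
  {"dp": [0, 0, 0], "rotation": [0, 0, 0], "fingers": 0},
  {"dp": [0, 0, 0], "rotation": [0, 0, 0], "fingers": 0},
])

```text
clock: 5.2
tool_pos: [524.3, 51.8, 134.1]
tool_rot: [-3.14, 0.001, 1.373]
contact_force: [-0.5, -0.3, -2.6]
grip_width: 0.197
gripper_force: 60.0
```

```bash
python3 - <<'E'
from h import *
o=np.zeros((600,800,3),np.uint8)
s=robot.state(); print(s['tool_pos'],s['tool_rot'],s['contact_force'])
c,p,d=shot('top','top1'); o[:,:400]=cv2.resize(p[200:320,150:230],(400,600),interpolation=cv2.INTER_CUBIC)
c,p,d=shot('scene','scene1'); o[:,400:]=cv2.resize(p[250:400,390:490],(400,600),interpolation=cv2.INTER_CUBIC)
cv2.imwrite('pics/c2.png',o[:,:,::-1])
E
```

```text
[524.27231641  51.81354049 134.12559647] [-3.13968789e+00  1.02183783e-03  1.37265382e+00] [-0.45394468 -0.30123277 -2.57765473]
```

View pics/c2.png

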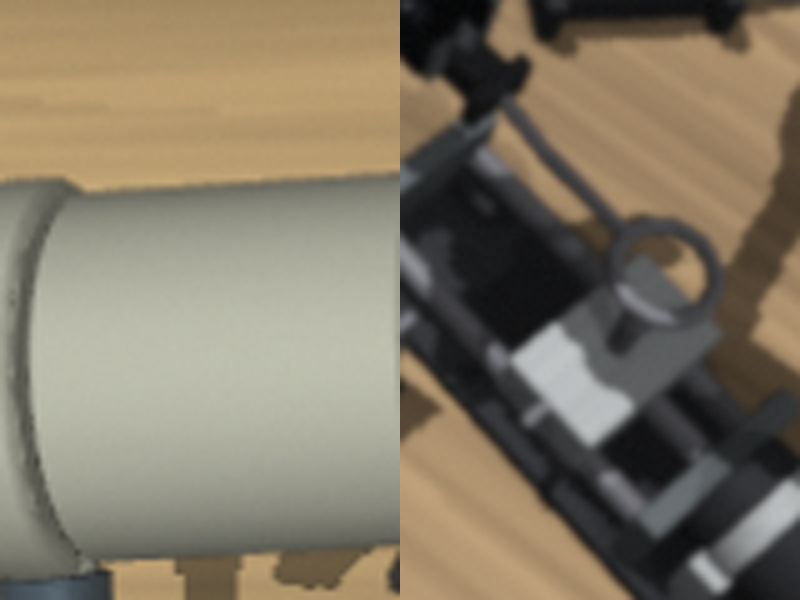

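The top camera is blocked by the arm. The scene camera shows the ring centre at about pixel (456,318), above and in front of the pin head (448,331 earlier).

```bash
python3 - <<'E'
from h import *
np.set_printoptions(precision=1,suppress=True)
c,p,d=load('scene1'); P=cloud(c,d)
m=(P[...,2]>110)&(P[...,2]<136)&(np.hypot(P[...,0]-550,P[...,1]-170)<36)&(d>0)
v,u=np.where(m); q=onz(c,np.c_[u,v],126)[:,:2]
e=np.array([np.cos(1.372),np.sin(1.372)]); k=(q-(524.3,51.8))@e>99
print(m.sum(),np.median(P[m][:,2]),cv2.minEnclosingCircle(q[k].astype(np.float32)))
print(onz(c,[(456,318)],126))
E
```

```text
417 127.69902030192986 ((547.6177368164062, 170.4033966064453), 22.814340591430664)
[[548.  171.1 126. ]]
```

Emit:
arm_command([
  {"dp": [0.002, 0.001, -0.005], "rotation": [0, 0, 0], "fingers": 0},
  {"dp": [0, 0, -0.008], "rotation": [0, 0, 0], "fingers": 0},
  {"dp": [0, 0, -0.008], "rotation": [0, 0, 0], "fingers": 0},
  {"dp": [0, 0, -0.005], "rotation": [0, 0, 0], "fingers": 0},
  {"dp": [0, 0, -0.005], "rotation": [0, 0, 0], "fingers": 0},
  {"dp": [0, 0, -0.005], "rotation": [0, 0, 0], "fingers": 0},
  {"dp": [0, 0, -0.005], "rotation": [0, 0, 0], "fingers": 0},
  {"dp": [0, 0, -0.005], "rotation": [0, 0, 0], "fingers": 0},
  {"dp": [0, 0, -0.005], "rotation": [0, 0, 0], "fingers": 0},
  {"dp": [0, 0, -0.003], "rotation": [0, 0, 0], "fingers": 0},
  {"dp": [0, 0, 0], "rotation": [0, 0, 0], "fingers": 0},
  {"dp": [0, 0, 0], "rotation": [0, 0, 0], "fingers": 0},
])

```text
clock: 6.5
tool_pos: [526.8, 52.8, 81.4]
tool_rot: [3.141, -0.0, 1.372]
contact_force: [-0.6, 0.1, -1.9]
grip_width: 0.197
gripper_force: 60.0
```

```bash
python3 - <<'E'
from h import *
o=np.zeros((600,800,3),np.uint8)
c,p,d=shot('scene','scene2'); o[:,:400]=cv2.resize(p[250:400,390:490],(400,600),interpolation=cv2.INTER_CUBIC)
c,p,d=shot('wrist','w3'); o[:300,400:]=cv2.resize(p,(400,300))
cv2.imwrite('pics/c3.png',o[:,:,::-1])
E
```

```text
(no output)
```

View pics/c3.png

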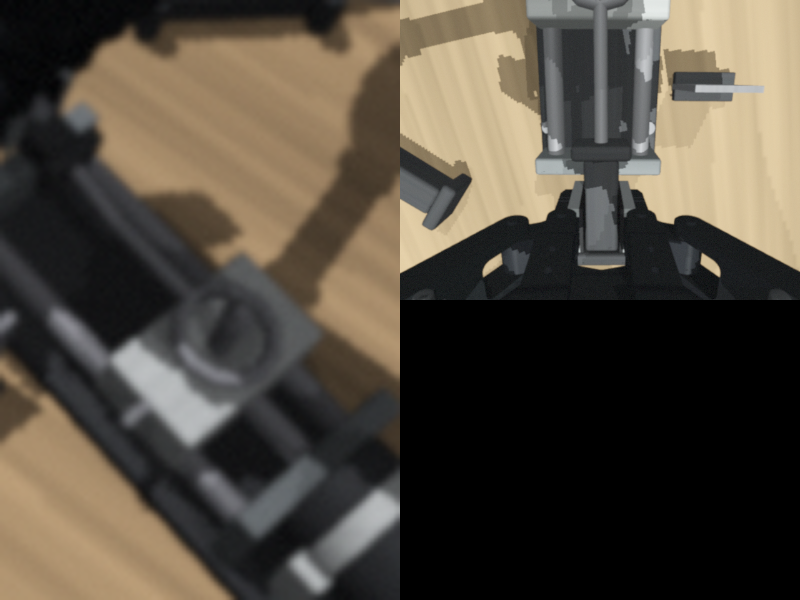

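The scene crop shows the ring round the pin shaft (crop centre about (222,335)), resting above the crosshead top with no contact force. Begin the pull slowly.

Emit:
arm_command([
  {"dp": [-0.0004, -0.00196, 0], "rotation": [0, 0, 0], "fingers": 0},
  {"dp": [-0.0004, -0.00196, 0], "rotation": [0, 0, 0], "fingers": 0},
  {"dp": [-0.0004, -0.00196, 0], "rotation": [0, 0, 0], "fingers": 0},
  {"dp": [-0.0004, -0.00196, 0], "rotation": [0, 0, 0], "fingers": 0},
  {"dp": [-0.0004, -0.00196, 0], "rotation": [0, 0, 0], "fingers": 0},
  {"dp": [-0.0004, -0.00196, 0], "rotation": [0, 0, 0], "fingers": 0},
  {"dp": [-0.0004, -0.00196, 0], "rotation": [0, 0, 0], "fingers": 0},
  {"dp": [-0.0004, -0.00196, 0], "rotation": [0, 0, 0], "fingers": 0},
  {"dp": [-0.0004, -0.00196, 0], "rotation": [0, 0, 0], "fingers": 0},
  {"dp": [-0.0004, -0.00196, 0], "rotation": [0, 0, 0], "fingers": 0},
  {"dp": [-0.0004, -0.00196, 0], "rotation": [0, 0, 0], "fingers": 0},
  {"dp": [-0.0004, -0.00196, 0], "rotation": [0, 0, 0], "fingers": 0},
])

```text
clock: 7.8
tool_pos: [522.1, 29.9, 81.3]
tool_rot: [3.142, -0.001, 1.372]
contact_force: [1.1, 6.5, -2.9]
grip_width: 0.191
gripper_force: 59.9
```

```bash
cat > meas.py <<'E'
from h import *
import sys
np.set_printoptions(precision=1,suppress=True)
a=np.radians(78.6); ex=np.array([np.cos(a),np.sin(a)]); ey=np.array([-ex[1],ex[0]]); O=np.array((549.9,171.9))
s=robot.state(); print(s['clock'],s['tool_pos'],'F',s['contact_force'],s['gripper_force'])
c0,p0,d0=load('scene0')
c,p,d=shot('scene',sys.argv[1]); P=cloud(c,d)
q=P[...,:2]-O; X,Y,Z=q@ex,q@ey,P[...,2]
m=(abs(Y)<39)&(X>-110)&(X<40)&(abs(Z-60)<3.5)
x=X[m]; y=Y[m]; hist=[]
# front/back edges of the crosshead's top in slices on the -y (free) side
for y0 in(-36,-32,-28,28,32,36):
    k=abs(y-y0)<3
    if k.sum()>8: hist.append((y0,*np.percentile(x[k],[2,98]),k.sum()))
print(np.array(hist))
m=(Y<-41)&(Y>-54)&(abs(Z-57)<6)&(X>-100)&(X<30); print('pointer',m.sum(),np.median(X[m]) if m.any() else '')
E
python3 meas.py s3
```

```text
7.8 [522.1  29.9  81.3] F [ 1.1  6.5 -2.9] 59.859192967414856
[[-36.  -34.3   7.9  91. ]
 [-32.  -34.6   7.9 103. ]
 [-28.  -34.6   8.2  99. ]
 [ 28.  -31.8  10.6  71. ]
 [ 32.  -34.9  10.7  99. ]
 [ 36.  -35.    9.7  89. ]]
pointer 23 -12.473916287406245
```

Emit:
arm_command([
  {"dp": [-0.0006, -0.00294, 0], "rotation": [0, 0, 0], "fingers": 0},
  {"dp": [-0.0006, -0.00294, 0], "rotation": [0, 0, 0], "fingers": 0},
  {"dp": [-0.0006, -0.00294, 0], "rotation": [0, 0, 0], "fingers": 0},
  {"dp": [-0.0006, -0.00294, 0], "rotation": [0, 0, 0], "fingers": 0},
  {"dp": [-0.0006, -0.00294, 0], "rotation": [0, 0, 0], "fingers": 0},
  {"dp": [-0.0006, -0.00294, 0], "rotation": [0, 0, 0], "fingers": 0},
  {"dp": [-0.0006, -0.00294, 0], "rotation": [0, 0, 0], "fingers": 0},
  {"dp": [-0.0006, -0.00294, 0], "rotation": [0, 0, 0], "fingers": 0},
  {"dp": [-0.0006, -0.00294, 0], "rotation": [0, 0, 0], "fingers": 0},
  {"dp": [-0.0006, -0.00294, 0], "rotation": [0, 0, 0], "fingers": 0},
  {"dp": [-0.0006, -0.00294, 0], "rotation": [0, 0, 0], "fingers": 0},
  {"dp": [-0.0006, -0.00294, 0], "rotation": [0, 0, 0], "fingers": 0},
])

```text
clock: 9.05
tool_pos: [515.0, -4.7, 81.3]
tool_rot: [-3.142, -0.003, 1.373]
contact_force: [3.3, 7.7, -3.4]
grip_width: 0.195
gripper_force: 59.8
```

```bash
python3 meas.py s4
```

```text
9.05 [515.   -4.7  81.3] F [ 3.3  7.7 -3.4] 59.81836974620819
[[-36.  -70.3 -27.3  92. ]
 [-32.  -70.3 -25.8 100. ]
 [-28.  -71.1 -26.9  99. ]
 [ 28.  -67.3 -26.9  52. ]
 [ 32.  -68.7 -26.   76. ]
 [ 36.  -68.3 -26.1  81. ]]
pointer 23 -48.6983603817544
```

Emit:
arm_command([
  {"dp": [-0.0004, -0.00196, 0], "rotation": [0, 0, 0], "fingers": 0},
  {"dp": [-0.0004, -0.00196, 0], "rotation": [0, 0, 0], "fingers": 0},
  {"dp": [-0.0004, -0.00196, 0], "rotation": [0, 0, 0], "fingers": 0},
  {"dp": [-0.0004, -0.00196, 0], "rotation": [0, 0, 0], "fingers": 0},
  {"dp": [-0.0003, -0.00147, 0], "rotation": [0, 0, 0], "fingers": 0},
  {"dp": [0, 0, 0], "rotation": [0, 0, 0], "fingers": 0},
  {"dp": [0, 0, 0], "rotation": [0, 0, 0], "fingers": 0},
  {"dp": [0, 0, 0], "rotation": [0, 0, 0], "fingers": 0},
])

```text
clock: 9.9
tool_pos: [513.0, -13.9, 81.2]
tool_rot: [-3.141, -0.003, 1.372]
contact_force: [1.1, 7.1, -2.6]
grip_width: 0.195
gripper_force: 59.8
```

```bash
python3 meas.py s5; python3 - <<'E'
from h import *
o=np.zeros((600,800,3),np.uint8)
c,p,d=load('s5'); o[:,:400]=cv2.resize(p[270:390,360:440],(400,600),interpolation=cv2.INTER_CUBIC)
P=cloud(c,d); a=np.radians(78.6); ex=np.array([np.cos(a),np.sin(a)]); ey=np.array([-ex[1],ex[0]]); q=P[...,:2]-(549.9,171.9); X,Y,Z=q@ex,q@ey,P[...,2]
m=(Y<-58)&(Y>-92)&(Z>54)&(Z<66)&(X<-40)&(X>-80); v,u=np.where(m); b=(onz(c,np.c_[u,v],60)[:,:2]-(549.9,171.9))@ex; print('blade',b.mean(),np.percentile(b,[5,95]))
c,p,d=shot('wrist','w5'); o[:300,400:]=cv2.resize(p[0:240,200:520],(400,300))
c,p,d=shot('top','t5'); o[300:,400:]=cv2.resize(p[200:320,150:310],(400,300),interpolation=cv2.INTER_CUBIC)
cv2.imwrite('pics/c5.png',o[:,:,::-1])
E
```

```text
9.9 [513.  -13.9  81.2] F [ 1.1  7.1 -2.6] 59.80143964290619
[[-36.  -78.8 -36.3 100. ]
 [-32.  -79.  -35.2  99. ]
 [-28.  -79.7 -35.7  94. ]
 [ 28.  -77.  -34.7  57. ]
 [ 32.  -78.2 -35.3  78. ]
 [ 36.  -78.2 -35.6  83. ]]
pointer 25 -58.19269565458404
blade -59.715781961141275 [-61.95525589 -57.56504019]
```

View pics/c5.png

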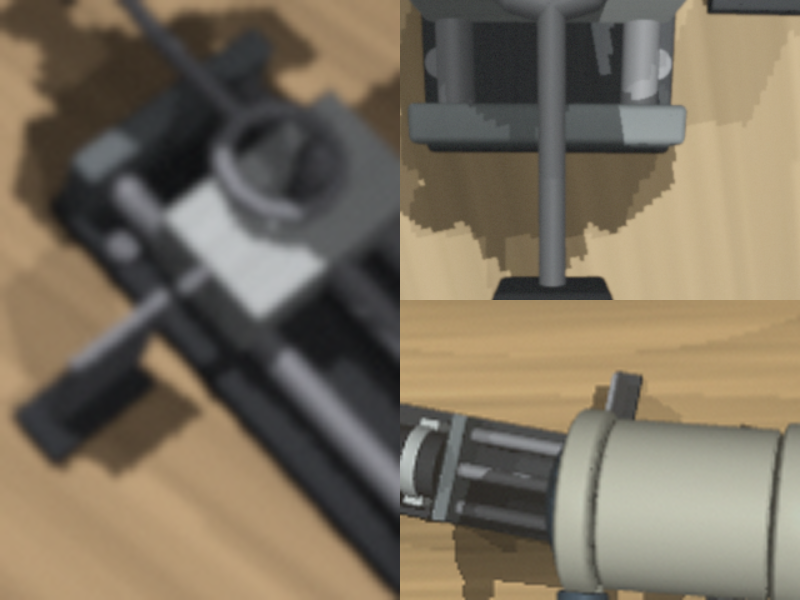

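The scene crop shows the pointer (200,278) almost in line with the blade's top edge ((75,360) to (165,298)), about 1.5 mm short. One small trim, then check and hand in.

Emit:
arm_command([
  {"dp": [-0.0001, -0.0007, 0], "rotation": [0, 0, 0], "fingers": 0},
  {"dp": [-0.0002, -0.0007, 0], "rotation": [0, 0, 0], "fingers": 0},
  {"dp": [0, 0, 0], "rotation": [0, 0, 0], "fingers": 0},
  {"dp": [0, 0, 0], "rotation": [0, 0, 0], "fingers": 0},
  {"dp": [0, 0, 0], "rotation": [0, 0, 0], "fingers": 0},
  {"dp": [0, 0, 0], "rotation": [0, 0, 0], "fingers": 0},
  {"dp": [0, 0, 0], "rotation": [0, 0, 0], "fingers": 0},
  {"dp": [0, 0, 0], "rotation": [0, 0, 0], "fingers": 0},
])

```text
clock: 10.85
tool_pos: [512.7, -15.2, 81.2]
tool_rot: [-3.141, -0.003, 1.373]
contact_force: [1.5, 7.8, -2.7]
grip_width: 0.192
gripper_force: 59.8
```

```bash
python3 meas.py s6
```

```text
10.85 [512.7 -15.2  81.2] F [ 1.5  7.8 -2.7] 59.8045688867569
[[-36.  -80.3 -38.3  92. ]
 [-32.  -80.5 -37.7  98. ]
 [-28.  -80.  -37.2  98. ]
 [ 28.  -79.4 -37.2  59. ]
 [ 32.  -79.1 -36.6  86. ]
 [ 36.  -79.2 -37.2  90. ]]
pointer 22 -59.215260344515784
```

Pointer is at -59.2 mm and the blade at about -59.3 mm, with an 8 N pull held. Handing in.

```bash
python3 -c "
from station import robot
print(robot.hand_in())"
```

```text
the job is handed in; nothing more can be done
None
```

I handed the job in with the link gripped, its ring round the pin, and the crosshead held at about 59 mm; by my measurement the pointer is within 1 mm of the gauge blade, under a pull of about 8 N, but the hand-in returned no verdict.

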